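# Bring a tank rack's switch box back on in the safe order

## Robot

A 7-joint arm with a two-finger parallel gripper is mounted at the origin on the work surface. World frame = base frame: x ahead of the robot, y to its left, z up, the work surface at z = 0. Lengths are in m, angles in rad, forces in N, time in s.
With the tool pointing down it reaches from about 0.4 to 0.9 m from the base axis. Payload 5.6 kg.
Tool frame: the origin (TCP) lies on the centre line of the jaws, within the pads' length; the fingertips stand 8 mm ahead of it and the grasp point (between the pads) lies 11 mm behind it; z points along the fingers, y is the line along which they close (so a half turn about z gives the same grasp; the last joint's range is limited). The gripper opens to 92 mm and grips with 3 to 60 N. Pads are 20 mm wide; open, the fingers measure 128 mm over their backs; the gripper's body (75 mm by 189 mm) begins 69 mm behind the grasp point.
Start: joints at [-0.043, 0.468, -0.012, 1.603, 0.006, 1.071, -0.056], TCP at [0.65, -0, 0.223] pointing down, gripper open.
Joint ranges: [-2.53, 2.53], [-0.31, 2.02], [-1.57, 1.55], [0.28, 2.44], [-1.29, 4.43], [0.15, 1.84], [-2.92, 2.92]. Speed limits (rad/s): [2.57, 2.57, 3.14, 3.14, 3.14, 3.14, 3.14].

## Interface

Orientations are given as a rotation vector (axis times angle).
In Python, from rig import * gives the robot as it stands.
- The arm moves only by the tool step_arm, never from a script. Its argument "plan" is a list of rows, each a list of 7 numbers: the shift along the tool's x, y, z normalised to -1 to 1, where 1 is 0.03 m, then the turn, a rotation vector about the tool's x, y, z normalised to -1 to 1, where 1 is 0.1 rad, then the finger opening in mm, from 0 to 91.9. In form: [[tx, ty, tz, rx, ry, rz, jaw], ...]. A call has 1 to 8 rows; each row shifts and turns the commanded pose from where the row before left it, along the tool's axes as they then stand; what a row does not reach is not made up. A row lasts 1/12 s, in which the tool goes at most 41.7 mm and 7.16 degrees, less where a joint would pass 70% of its speed; a pose out of reach is approached as far as the arm can. A call with a number of a shift or a turn outside -1 to 1 is refused whole. A call with a gripper value outside its range is refused whole. The fingers move at their own pace and stop on an object; "newtons" is the grip in N (left out, the last holds). Time passes only in rows, so rows that do not move let the fingers close. It gives the time, the measured TCP pose, the force, the opening and the grip force at its end, in the units of the state.
- state(): the state, without advancing time (a new reading comes with each control period).
- snapshot(name): name is "scene" or "side" or "wrist"; returns a dict with "image" (480x640x3 uint8, red, green, blue), "range_z" (480x640 float32, m along the optical axis (not along the pixel's ray), 0 where there is no reading), "mtx" (3x3 intrinsics, pixels), "k1" (the pictures are not rectified: a ray, as slopes to the right and down, at radius r is drawn at 1 + k1 r^2 times it, then the intrinsics apply), "position" and "attitude" of the camera in the world. Camera axes: x right, y down, z forward; pixel columns grow to the right and rows downward; lengths in m; the calibration is good to about 2 mm. A picture is of the moment at which its call begins.
- hand_in(): hands the job in; it is judged then, once.
Trained networks look in a picture, given as the dict that the camera call returned (one of the last four; its "shot" number tells which), for a name from the list of things; names that differ only in an ending like _2 or _b are one class to them, and where a whole thing is asked for, a point or a joint stands for the part that bears it (a point fixed in the world has none). Each returns a list of dicts, best first, with "confidence" (0 to 1); they miss things now and then, are a little off and sometimes report something else, mostly with a low value. They report only what shows in the picture. A call takes as long as a camera call.
- regions_of(picture, query): "mask" (480x640 bool, what is visible of it).
- pinpoint(picture, query): "centre" ([x, y, z] in m, in world coordinates, good to about 4 mm: a listed point, or the origin of a listed thing).
The state is a dict: "t": time; "joints": joint angles; "qvel": joint speeds; "joint_torque": joint torques, N m; "tcp_pos": TCP position; "eef_rot": TCP orientation; "wrist_force": force on the tool from outside, world axes, zero at the start; "ft_torque": the same for the moment, N m; "finger_gap": opening from 0.0 (shut) to 1.0 (fully open); "grip_force": force on a finger pad.
Only numpy, scipy, OpenCV 4.12 (cv2) and the standard library are available. Lean on these libraries where they do the work, as an engineer would, in place of code of your own. Each camera call takes 0.05 s, during which the arm holds its last target. There are 200 camera calls.

## Task

The power to the tank rack has to come back on after a water change. At the switch box on the shelf, tap on the broad main switch at one end, then the filter switch right beside it, then the heater switch next to that, each with a light press until it is fully over; the heater must never be on without the filter, nor either of them before the main. Leave the light switch at the far end of the row as it is, and do not pick up or shift the things standing around the box.

Things in the scene. Friction and masses are not known exactly. Their poses are not given: they have to be found in the camera images.
- switchbox: Aluminium switch box, 270 mm (y) x 90 (x) x 42 high, screwed down; origin under its centre. On top, one row of four dark grey rocker switches in white 56 mm frames, 60 mm apart. The broad main is at either end; from it follow filter, heater, light. All rock about the row's line and go on when the half on the box's +x (far) side is pressed.
- main_mid (a point): Main: the only broad rocker, 46 x 46 mm. Point at mid-switch on the hinge line, level with the half that lies flat, 53 mm above the shelf; fixed. x points to the far (on) half, y along the row, z up. Off, the far half slopes up to an edge 23 mm out, 6 mm higher. Tap 17 mm along x; fully on when pressed level with this point. Frame 5 mm lower, box top 11 mm lower.
- inner_a_mid (a point): Inner rocker, 22 x 46 mm: filter if beside the main, else heater. Point at mid-switch on the hinge line, level with the half that lies flat, 53 mm above the shelf; fixed. x points to the far (on) half, y along the row, z up. Off, the far half slopes up to an edge 23 mm out, 6 mm higher. Tap 17 mm along x; fully on when pressed level with this point. Frame 5 mm lower, box top 11 mm lower.
- inner_b_mid (a point): Other inner rocker, 22 x 46 mm: filter if beside the main, else heater. Point at mid-switch on the hinge line, level with the half that lies flat, 53 mm above the shelf; fixed. x points to the far (on) half, y along the row, z up. Off, the far half slopes up to an edge 23 mm out, 6 mm higher. Tap 17 mm along x; fully on when pressed level with this point. Frame 5 mm lower, box top 11 mm lower.
- light_mid (a point): Light: end rocker across from the main, 22 x 46 mm, on. Point at mid-switch on the hinge line, level with the half that lies flat, 53 mm above the shelf; fixed. x points to the far (on) half, y along the row, z up. Off, the far half slopes up to an edge 23 mm out, 6 mm higher. Tap 17 mm along x; fully on when pressed level with this point. Frame 5 mm lower, box top 11 mm lower.
- main (a joint): Main switch, off at the start. Value 0 = off (far half raised), 0.28 rad = on (far half level, near half raised). A stiff pivot, no spring: 2 to 3 N at the tap point moves it, and it stays wherever it is left. At its stop (fully on) the cap gives up to 4 mm more, springily, at 4 to 9 N, then is hard, and comes back.
- inner_a (a joint): Rocker at point inner_a_mid, off at the start. Value 0 = off (far half raised), 0.28 rad = on (far half level, near half raised). A stiff pivot, no spring: 2 to 3 N at the tap point moves it, and it stays wherever it is left. At its stop (fully on) the cap gives up to 4 mm more, springily, at 4 to 9 N, then is hard, and comes back.
- inner_b (a joint): Rocker at point inner_b_mid, off at the start. Value 0 = off (far half raised), 0.28 rad = on (far half level, near half raised). A stiff pivot, no spring: 2 to 3 N at the tap point moves it, and it stays wherever it is left. At its stop (fully on) the cap gives up to 4 mm more, springily, at 4 to 9 N, then is hard, and comes back.
- light (a joint): Light switch, on at the start. Value 0 = off (far half raised), 0.28 rad = on (far half level, near half raised). A stiff pivot, no spring: 2 to 3 N at the tap point moves it, and it stays wherever it is left. At its stop (fully on) the cap gives up to 4 mm more, springily, at 4 to 9 N, then is hard, and comes back.
- jar: Bystander: amber glass jar with a black lid, 60 mm across, 90 mm high, loose, upright off one end of the box; origin at the centre of its underside.
- breeder: Bystander: clear plastic breeder box, open on top, 80 x 150 x 75 mm, loose, off the other end; origin at the centre of its underside.
- airstone: Bystander: black disc airstone, 60 mm across, 20 mm high with a 12 mm nipple on top, loose, beyond the box; origin at the centre of its underside.
- feedring: Bystander: blue plastic feeding ring, 90 mm across, 10 mm high, lying loose on the robot's side of the box; origin at the centre of its underside.

How it is judged:
On the way, in this order (a step that is already met when the one before it is completed fails the run):
1. the main switch is tapped on, filter and heater still off (value of joint main above 0.18 rad and value of joint each of inner_a, inner_b below 0.14 rad), for 0.1 s.
2. the filter switch beside it is tapped on, heater still off (value of joint main above 0.18 rad and ((horizontal distance between main_mid and inner_a_mid below 0.09 m and value of joint inner_a above 0.18 rad) or (not (horizontal distance between main_mid and inner_a_mid below 0.09 m) and value of joint inner_b above 0.18 rad)) and ((horizontal distance between main_mid and inner_a_mid below 0.09 m and value of joint inner_b below 0.14 rad) or (not (horizontal distance between main_mid and inner_a_mid below 0.09 m) and value of joint inner_a below 0.14 rad))), for 0.1 s.
3. the heater switch is tapped on (value of joint each of main, inner_a, inner_b above 0.18 rad), for 0.1 s.
At the end, for the whole second after the job is handed in: Main, filter and heater rockers are pressed over to on (joint above 0.18 of 0.28 rad), and the light switch is still on (all of step 3 and value of joint light above 0.18 rad); the robot touches nothing.
It fails at once if filter or heater switched on while the main is off (value of joint any of inner_a, inner_b above 0.14 rad and value of joint main below 0.14 rad).
It fails at once if heater on while the filter is off (((horizontal distance between main_mid and inner_a_mid below 0.09 m and value of joint inner_b above 0.14 rad) or (not (horizontal distance between main_mid and inner_a_mid below 0.09 m) and value of joint inner_a above 0.14 rad)) and ((horizontal distance between main_mid and inner_a_mid below 0.09 m and value of joint inner_a below 0.14 rad) or (not (horizontal distance between main_mid and inner_a_mid below 0.09 m) and value of joint inner_b below 0.14 rad))).
It fails at once if the light switch is tipped (value of joint light below 0.18 rad).
It fails at once if a switch or the box is pressed or pinched hard (over 20 N) (contact force between any of the arm, the fingers and switchbox above 20 N or contact force between any of the arm, the fingers and main_frame above 20 N or contact force between any of the arm, the fingers and inner_a_frame above 20 N or contact force between any of the arm, the fingers and inner_b_frame above 20 N or contact force between any of the arm, the fingers and light_frame above 20 N).
It fails at once if a bystander is lifted or shifted by more than 15 mm, or tipped (distance of any of jar, breeder, airstone, feedring from where it was at the start of the episode above 0.015 m or angle between any of jar, breeder, airstone, feedring's own z axis and vertical above 0.3 rad).
It also fails if it takes over 32 s, if anything falls off the work surface, if the arm or the gripper's body presses on something with over 40 N, if the wrist force passes 120 N, or if a joint passes its speed limit or range.

## Working session

There is one attempt and no reset: what is moved stays moved. The work goes in short steps, Python scripts to look and compute and a tool call to move; the robot and the scene stay as the last step left them, time stands still between calls to the robot, and variables do not carry over. Pictures are saved under pics/ and viewed, at most 10 in all, crops included, and the job is handed in when it is done.

Besides the shell and the picture viewer there is one more tool, called after "Call:" by a JSON object that holds its "name" and its "arguments". step_arm: Moves the arm, as the interface text tells. Scaled input: -1 to 1 covers 0.03 m each way for a shift and 0.1 rad each way for a turn. Its arguments: {"type":"object","properties":{"plan":{"type":"array"},"newtons":{"type":"number"}},"required":["plan"]}

```bash
mkdir -p pics; python3 - <<'E'
from rig import *
import cv2,numpy as np
s=state();print(s['t'],s['tcp_pos'],s['eef_rot'],s['finger_gap'],s['wrist_force'])
for n in ["scene","side"]:
    p=snapshot(n);cv2.imwrite(f"pics/{n}0.png",p["image"][:,:,::-1]);print(n,p["position"])
    for q in ["switchbox","main_mid","inner_a_mid","inner_b_mid","light_mid","jar","breeder","airstone","feedring"]:
        print(q,[(np.round(d["centre"],3).tolist(),round(d["confidence"],2)) for d in pinpoint(p,q)[:4]])
E
```

```text
0.0 [ 6.49417687e-01 -5.50668650e-05  2.21644300e-01] [-2.22065220e+00 -2.22059173e+00  2.10688743e-03] 1.0000325317896017 [-0.26648672 -0.17881305 -0.1286925 ]
scene [ 0.99717391 -0.22663985  0.74086069]
switchbox [([0.575, 0.082, 0.001], 0.88)]
main_mid [([0.592, -0.004, 0.051], 0.87), ([0.564, 0.11, 0.056], 0.66)]
inner_a_mid [([0.567, 0.108, 0.053], 0.49)]
inner_b_mid [([0.577, 0.05, 0.054], 0.68)]
light_mid []
jar [([0.522, 0.299, -0.005], 0.64)]
breeder [([0.648, -0.178, -0.002], 0.64)]
airstone [([0.677, 0.106, -0.003], 0.81)]
feedring [([0.462, 0.011, -0.0], 0.93)]
side [ 0.03488161 -0.68646293  0.70806455]
switchbox [([0.571, 0.079, 0.003], 0.77), ([0.589, -0.003, 0.053], 0.32)]
main_mid [([0.553, 0.167, 0.05], 0.66), ([0.588, -0.003, 0.056], 0.55)]
inner_a_mid [([0.568, 0.107, 0.054], 0.95)]
inner_b_mid [([0.582, 0.049, 0.054], 0.97), ([0.567, 0.106, 0.054], 0.54)]
light_mid [([0.554, 0.166, 0.05], 0.55)]
jar [([0.523, 0.298, -0.002], 0.63)]
breeder [([0.651, -0.177, -0.001], 0.74)]
airstone [([0.675, 0.106, 0.001], 0.85)]
feedring [([0.462, 0.009, 0.001], 0.96)]
```

View pics/scene0.png

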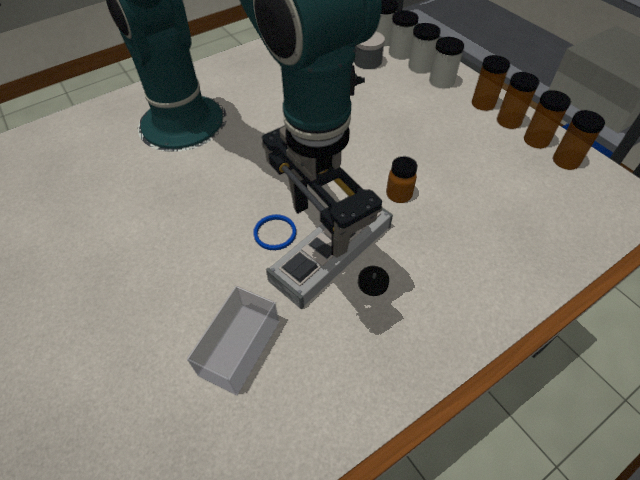

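View pics/side0.png

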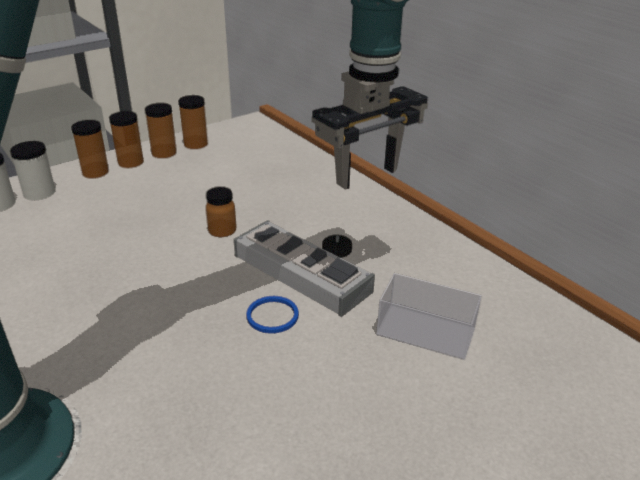

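The scene picture shows the broad main at the -y end of the box (about 300,265), beside the breeder, so inner_b is the filter and inner_a the heater. The side picture agrees, with the main at about (340,270) and the light near (265,233). The row is turned about 12°. I'll turn the tool to match, close the jaws, then refine with the wrist camera.

Call:
{"name": "step_arm", "arguments": {"plan": [[0, 0, 0, 0, 0, -1, 0], [0, 0, 0, 0, 0, -1, 0], [0, 0, 0, 0, 0, -0.1, 0], [0, 0, 0, 0, 0, 0, 0], [0, 0, 0, 0, 0, 0, 0], [0, 0, 0, 0, 0, 0, 0]], "newtons": 5}}

```text
t: 1.5
tcp_pos: [0.65, -0.0001, 0.2226]
eef_rot: [1.979, 2.44, -0.0]
wrist_force: [0.1, -0.6, -0.6]
finger_gap: 0.588
grip_force: 0.0
```

```bash
cat > m.py <<'E'
from rig import *
import cv2,numpy as np
from scipy.spatial.transform import Rotation as R
def look(n,f=None):
    p=snapshot(n)
    if f: cv2.imwrite(f,p["image"][:,:,::-1])
    for q in ["main_mid","inner_a_mid","inner_b_mid","light_mid","switchbox"]:
        print(n,q,[(np.round(d["centre"],4).tolist(),round(d["confidence"],2)) for d in pinpoint(p,q)[:4]])
def st():
    s=state();print(s['t'],np.round(s['tcp_pos'],4),s['finger_gap'],np.round(s['wrist_force'],2));print(np.round(R.from_rotvec(s['eef_rot']).as_matrix(),3));return s
E
python3 - <<'E'
from m import *
st();look("wrist","pics/w1.png");look("side");look("scene")
E
```

```text
1.5 [ 6.500e-01 -1.000e-04  2.226e-01] 0.5880134064128874 [ 0.07 -0.62 -0.57]
[[-0.207  0.978  0.   ]
 [ 0.978  0.207 -0.   ]
 [-0.     0.    -1.   ]]
wrist main_mid [([0.5912, -0.0072, 0.0523], 0.76)]
wrist inner_a_mid [([0.5644, 0.1133, 0.0488], 0.87)]
wrist inner_b_mid [([0.5743, 0.082, 0.0003], 0.69), ([0.5753, 0.0472, 0.0525], 0.63), ([0.6509, -0.1723, 0.0006], 0.3)]
wrist light_mid []
wrist switchbox [([0.5754, 0.0822, -0.0022], 0.6)]
side main_mid [([0.5812, 0.0476, 0.0543], 0.73), ([0.5875, -0.0049, 0.0532], 0.67)]
side inner_a_mid [([0.5635, 0.1066, 0.0538], 0.94)]
side inner_b_mid [([0.5795, 0.05, 0.0532], 0.66)]
side light_mid [([0.5499, 0.1669, 0.05], 0.63)]
side switchbox [([0.5721, 0.0746, 0.0018], 0.81)]
scene main_mid [([0.5905, -0.0047, 0.0502], 0.95)]
scene inner_a_mid [([0.5618, 0.1088, 0.0546], 0.98)]
scene inner_b_mid [([0.5761, 0.0519, 0.0555], 0.6), ([0.523, 0.2985, -0.0074], 0.39)]
scene light_mid [([0.5534, 0.1683, 0.0565], 0.53)]
scene switchbox [([0.5753, 0.0806, -0.0001], 0.73)]
```

View pics/w1.png

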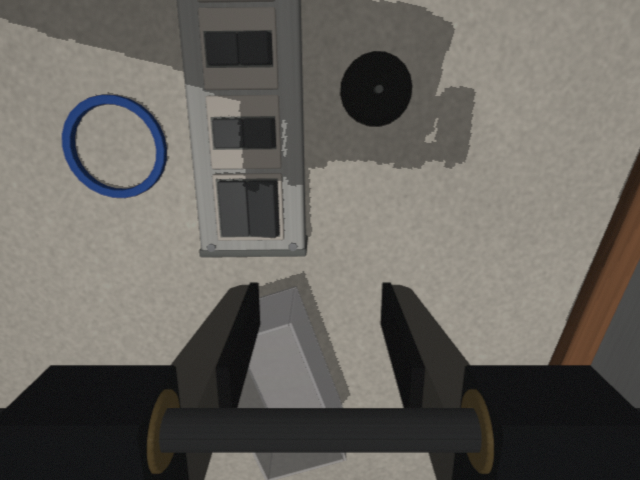

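The wrist view shows the broad main at (248,208), the filter at (243,132) and the heater at (238,48), with the far half on the right. That agrees with the fitted positions. Next I hover over the far half of the main.

Call:
{"name": "step_arm", "arguments": {"plan": [[0.1, -0.65, 0, 0, 0, 0, 0], [0.1, -0.64, 0.9, 0, 0, 0, 0], [0, 0, 0.9, 0, 0, 0, 0], [0, 0, 0.9, 0, 0, 0, 0], [0, 0, 0.9, 0, 0, 0, 0], [0, 0, 0.9, 0, 0, 0, 0], [0, 0, 0, 0, 0, 0, 0], [0, 0, 0, 0, 0, 0, 0]]}}

```text
t: 3.07
tcp_pos: [0.6101, -0.0022, 0.0867]
eef_rot: [-1.975, -2.44, 0.003]
wrist_force: [0.7, 0.3, -0.3]
finger_gap: 0.002
grip_force: 0.0
```

```bash
python3 - <<'E'
from m import *
st();look("wrist","pics/w2.png");look("side","pics/s2.png")
E
```

```text
3.0667 [ 0.6101 -0.0022  0.0867] 0.0022351182541463376 [ 0.71  0.26 -0.28]
[[-0.209  0.978 -0.003]
 [ 0.978  0.209 -0.   ]
 [ 0.    -0.003 -1.   ]]
wrist main_mid [([0.5927, -0.0083, 0.0516], 0.64)]
wrist inner_a_mid [([0.563, 0.1125, 0.0506], 0.65)]
wrist inner_b_mid [([0.5789, 0.0497, 0.0538], 0.63)]
wrist light_mid []
wrist switchbox [([0.5745, 0.0838, -0.0016], 0.63)]
side main_mid [([0.5881, -0.0046, 0.05], 0.87)]
side inner_a_mid [([0.5656, 0.1076, 0.0536], 0.89)]
side inner_b_mid [([0.5813, 0.0473, 0.0531], 0.64)]
side light_mid [([0.5526, 0.1682, 0.0511], 0.7), ([0.5705, 0.0799, -0.0019], 0.56)]
side switchbox [([0.5716, 0.0786, 0.0022], 0.83)]
```

View pics/w2.png

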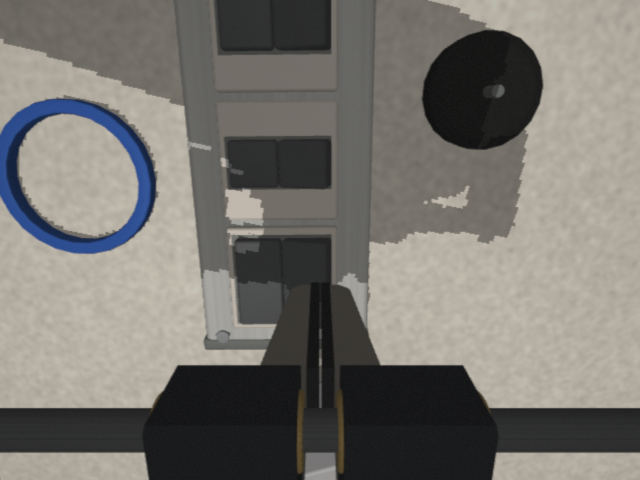

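View pics/s2.png

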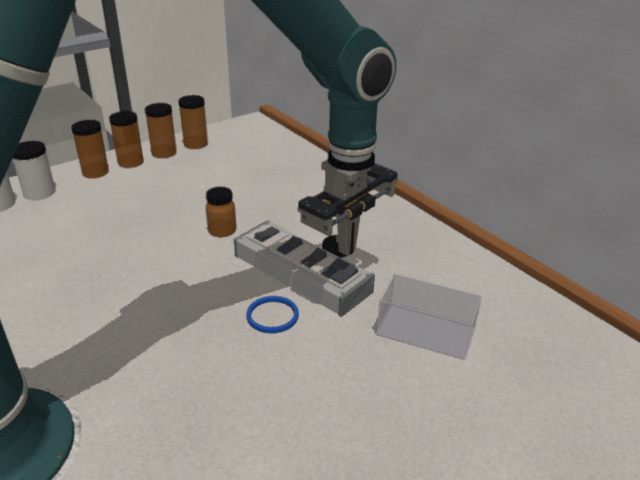

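The fingertips are over the far half of the main: the tip is at (320,285), the hinge at u≈282 and the far edge at u≈331, so about 18 mm out. I press down slowly.

Call:
{"name": "step_arm", "arguments": {"plan": [[0, 0, 0.5, 0, 0, 0, 0], [0, 0, 0.12, 0, 0, 0, 0], [0, 0, 0.1, 0, 0, 0, 0], [0, 0, 0.07, 0, 0, 0, 0], [0, 0, 0.05, 0, 0, 0, 0], [0, 0, 0, 0, 0, 0, 0], [0, 0, 0, 0, 0, 0, 0]]}}

```text
t: 4.25
tcp_pos: [0.6111, -0.0022, 0.0626]
eef_rot: [1.976, 2.442, 0.0]
wrist_force: [0.5, 0.2, 1.1]
finger_gap: 0.004
grip_force: 0.5
```

Call:
{"name": "step_arm", "arguments": {"plan": [[0, 0, 0.04, 0, 0, 0, 0], [0, 0, 0.03, 0, 0, 0, 0], [0, 0, 0, 0, 0, 0, 0]]}}

```text
t: 4.5
tcp_pos: [0.6113, -0.0022, 0.0606]
eef_rot: [1.976, 2.441, 0.001]
wrist_force: [1.1, 0.1, 4.0]
finger_gap: 0.008
grip_force: 2.1
```

Call:
{"name": "step_arm", "arguments": {"plan": [[0, 0, 0.03, 0, 0, 0, 0], [0, 0, 0, 0, 0, 0, 0]]}}

```text
t: 4.67
tcp_pos: [0.6112, -0.0022, 0.0597]
eef_rot: [1.976, 2.442, 0.001]
wrist_force: [0.5, 0.7, 4.9]
finger_gap: 0.003
grip_force: 2.8
```

Past the stop at 4.9 N, so I lift and shift 60 mm along the row.

Call:
{"name": "step_arm", "arguments": {"plan": [[0, 0, -0.45, 0, 0, 0, 0], [0, 0, -0.45, 0, 0, 0, 0], [0.7, 0, 0, 0, 0, 0, 0], [0.7, 0, 0, 0, 0, 0, 0], [0.6, 0, 0, 0, 0, 0, 0], [0, 0, 0, 0, 0, 0, 0], [0, 0, 0, 0, 0, 0, 0]]}}

```text
t: 5.25
tcp_pos: [0.5983, 0.0572, 0.0872]
eef_rot: [1.974, 2.444, 0.0]
wrist_force: [0.1, -0.9, 0.4]
finger_gap: 0.006
grip_force: 0.0
```

```bash
python3 - <<'E'
from m import *
st();look("wrist","pics/w3.png")
p=snapshot("side");c=p["image"][200:330,220:400,::-1];cv2.imwrite("pics/s3.png",cv2.resize(c,None,fx=4,fy=4,interpolation=cv2.INTER_CUBIC))
E
```

```text
5.25 [0.5983 0.0572 0.0872] 0.005810392242602633 [ 0.09 -0.87  0.39]
[[-0.211  0.978  0.   ]
 [ 0.978  0.211 -0.   ]
 [-0.     0.    -1.   ]]
wrist main_mid []
wrist inner_a_mid [([0.5635, 0.1131, 0.0477], 0.75)]
wrist inner_b_mid [([0.5788, 0.0522, 0.054], 0.85)]
wrist light_mid [([0.5521, 0.1668, 0.0493], 0.77)]
wrist switchbox []
```

View pics/w3.png

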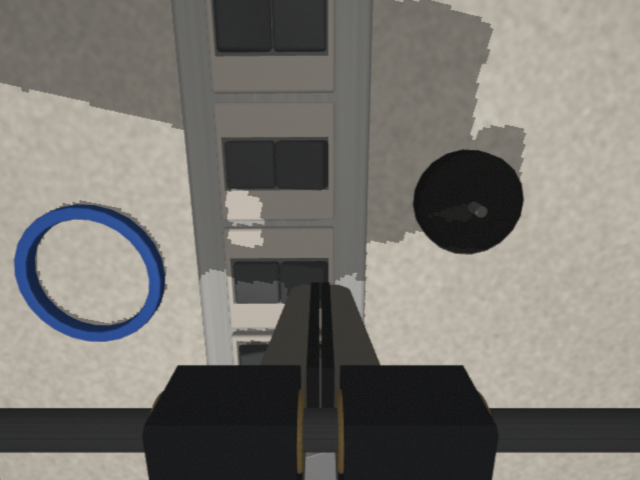

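View pics/s3.png

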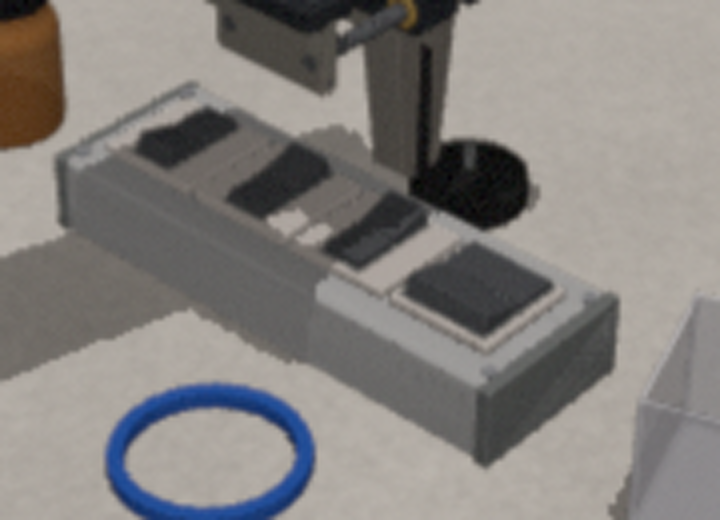

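The main now has its near half raised, so it is on (crop, about 480,280). Filter, heater and light are unchanged. The tip is about 19 mm out on the filter (hinge u≈280, edge u≈328). I press it next.

Call:
{"name": "step_arm", "arguments": {"plan": [[0, -0.05, 0.5, 0, 0, 0, 0], [0, 0, 0.12, 0, 0, 0, 0], [0, 0, 0.1, 0, 0, 0, 0], [0, 0, 0.07, 0, 0, 0, 0], [0, 0, 0.07, 0, 0, 0, 0], [0, 0, 0.05, 0, 0, 0, 0], [0, 0, 0, 0, 0, 0, 0]]}}

```text
t: 6.18
tcp_pos: [0.5977, 0.0558, 0.0597]
eef_rot: [1.976, 2.441, 0.001]
wrist_force: [0.9, -0.9, 5.7]
finger_gap: 0.001
grip_force: 2.7
```

Call:
{"name": "step_arm", "arguments": {"plan": [[0, 0, 0, 0, 0, 0, 0], [0, 0, -0.45, 0, 0, 0, 0], [0, 0, -0.45, 0, 0, 0, 0], [0.7, 0, 0, 0, 0, 0, 0], [0.7, 0, 0, 0, 0, 0, 0], [0.55, 0, 0, 0, 0, 0, 0], [0, 0, 0, 0, 0, 0, 0], [0, 0, 0, 0, 0, 0, 0]]}}

```text
t: 6.85
tcp_pos: [0.5845, 0.1142, 0.087]
eef_rot: [1.974, 2.444, 0.0]
wrist_force: [0.6, -0.6, -0.8]
finger_gap: 0.005
grip_force: 0.0
```

```bash
python3 - <<'E'
from m import *
st();p=snapshot("wrist");a=p["image"][:,:,::-1]
c=snapshot("side")["image"][200:330,220:400,::-1]
b=cv2.resize(c,(400,289),interpolation=cv2.INTER_CUBIC);o=np.zeros((300,800,3),np.uint8);o[:,:400]=cv2.resize(a,(400,300));o[:289,400:]=b;cv2.imwrite("pics/4.png",o)
E
```

```text
6.85 [0.5845 0.1142 0.087 ] 0.005335797630330189 [ 0.56 -0.58 -0.77]
[[-0.211  0.978  0.   ]
 [ 0.978  0.211  0.   ]
 [ 0.     0.    -1.   ]]
```

View pics/4.png

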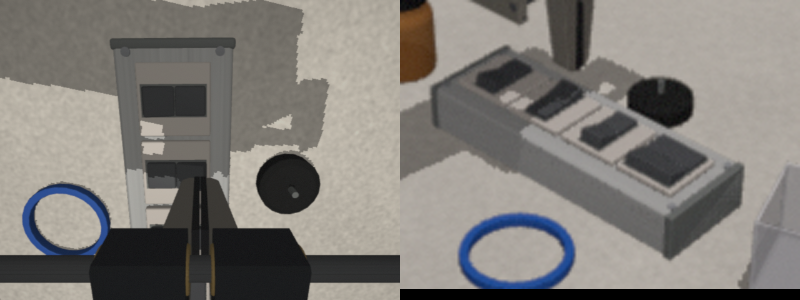

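The right half (side crop) shows main and filter over to on, with the heater at about (555,100) still off. In the left half (wrist) the tip at (200,178) is on the heater's far half. I press the heater.

Call:
{"name": "step_arm", "arguments": {"plan": [[0, 0, 0.5, 0, 0, 0, 0], [0, 0, 0.12, 0, 0, 0, 0], [0, 0, 0.1, 0, 0, 0, 0], [0, 0, 0.07, 0, 0, 0, 0], [0, 0, 0.07, 0, 0, 0, 0], [0, 0, 0.05, 0, 0, 0, 0], [0, 0, 0, 0, 0, 0, 0]]}}

```text
t: 7.53
tcp_pos: [0.5855, 0.1123, 0.0594]
eef_rot: [1.976, 2.44, 0.0]
wrist_force: [1.6, -2.2, 5.2]
finger_gap: 0.009
grip_force: 3.0
```

Call:
{"name": "step_arm", "arguments": {"plan": [[0, 0, 0, 0, 0, 0, 0], [0, 0, -0.45, 0, 0, 0, 0], [0, 0, -0.8, 0, 0, 0, 0], [0, 0, -0.9, 0, 0, 0, 0], [0, 0, -0.9, 0, 0, 0, 0], [0, 0, -0.5, 0, 0, 0, 0], [0, 0, 0, 0, 0, 0, 0], [0, 0, 0, 0, 0, 0, 0]]}}

```text
t: 8.2
tcp_pos: [0.5845, 0.1139, 0.1662]
eef_rot: [1.976, 2.442, 0.002]
wrist_force: [-0.7, -0.8, -0.6]
finger_gap: 0.007
grip_force: 0.0
```

```bash
python3 - <<'E'
from m import *
st()
c=snapshot("side")["image"][200:330,220:400,::-1];cv2.imwrite("pics/s5.png",cv2.resize(c,None,fx=4,fy=4,interpolation=cv2.INTER_CUBIC))
E
```

```text
8.2 [0.5845 0.1139 0.1662] 0.007457217813640006 [-0.65 -0.81 -0.58]
[[-0.209  0.978  0.001]
 [ 0.978  0.209  0.001]
 [ 0.     0.001 -1.   ]]
```

View pics/s5.png

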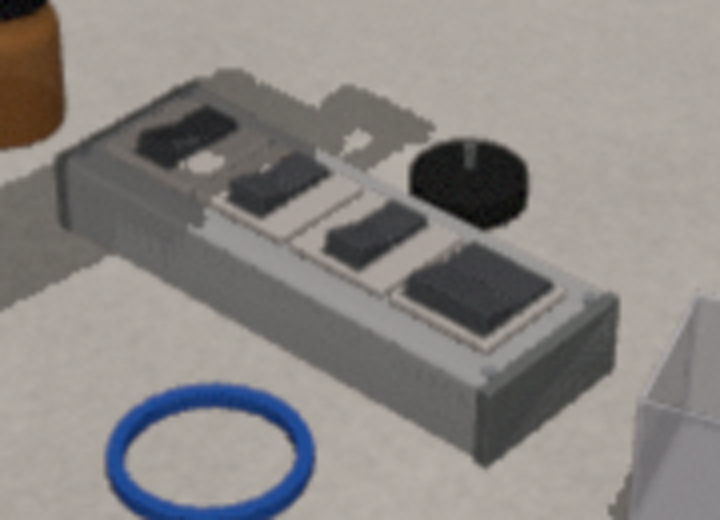

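All four rockers (main 480,285; filter 375,235; heater 280,183; light 185,135) now have the near half raised, so all are on. The arm is clear.

```bash
python3 -c "
from rig import *
print(hand_in())"
```

```text
the job is handed in; nothing more can be done
None
```

I tapped main, filter and heater on in that order (about 5–6 N each); the last picture shows all three and the untouched light switch on, and I handed the job in with the arm clear; no verdict came back.

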